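Pack the syrup flasks in reverse order

ROBOT

A 6-joint arm with a two-finger parallel gripper is mounted at the origin on the work surface. World frame = base frame: x ahead of the robot, y to its left, z up, the work surface at z = 0. Lengths are in mm, angles in degrees, forces in N, time in s.
With the tool pointing down it reaches from about 300 to 875 mm from the base axis. Payload 4.2 kg.
Tool frame: the origin (TCP) lies at the very end of the fingers, on their centre line; the grasp point (between the pads) lies 19 mm behind it (ctrl.grip_depth is the distance from the TCP to the grasp point, in mm); z points along the fingers, y is the line along which they close (so a half turn about z gives the same grasp; the last joint's range is limited). The gripper opens to 85 mm and grips with 20 to 120 N. Pads are 22 mm wide; open, the fingers measure 114 mm over their backs; the gripper's body (76 mm by 85 mm) begins 54 mm behind the grasp point. The pads swing forward as they close: fully open they stand 13 mm farther back than shut.
Start: joints at [76.031, 18.312, 89.639, -0, 72.044, -1.146], TCP at [127.615, 560.678, 193.438] pointing down, gripper open.
Joint ranges: [-177.97, 177.97], [-48.28, 115.42], [12.27, 149.76], [-77.06, 257.06], [2.81, 150.46], [-146.56, 146.56]. Speed limits (degrees/s): [147.25, 147.25, 180, 180, 180, 180].

INTERFACE

Orientations are given as a 3x3 rotation matrix whose columns are the frame's x, y, z axes.
In Python, from station import ctrl gives the robot as it stands. The module is installed in compiled form; this text tells all that it offers.
- The arm moves only by the tool jog_arm, never from a script. Its argument "targets" is a list that holds one entry, the list of rows, each a list of 7 numbers: the shift along the tool's x, y, z in mm, then the turn, a rotation vector about the tool's x, y, z in rad, then the closure, from 0 (fully open) to 1 (shut). A call has 1 to 12 rows; each row is the pose to reach, as a shift and turn from the pose commanded when the call began, along the tool's axes at that moment; what a row does not reach only later rows make up. A row lasts 1/12 s, in which the tool goes at most 41.7 mm and 7.16 degrees, less where a joint would pass 70% of its speed; a pose out of reach is approached as far as the arm can. A call with a gripper value outside its range is refused whole. The fingers move at their own pace and stop on an object; "force" is the grip in N (left out, the last holds). Time passes only in rows, so rows that repeat a pose let the fingers close. It gives the time, the measured TCP pose, the force, the opening and the grip force at its end, in the units of the state.
- ctrl.get_obs(): the state, without advancing time (a new reading comes with each control period).
- ctrl.camera(name): name is "scene" or "side" or "wrist"; returns a dict with "img" (400x640x3 uint8, red, green, blue), "range_z" (400x640 float32, mm along the optical axis (not along the pixel's ray), 0 where there is no reading), "fx", "fy", "cx", "cy" (pixels), "k1" (the pictures are not rectified: a ray, as slopes to the right and down, at radius r is drawn at 1 + k1 r^2 times it, then the intrinsics apply), "R" (3x3) and "t" (3): a world point X has camera coordinates R X + t. Camera axes: x right, y down, z forward; pixel columns grow to the right and rows downward; lengths in mm; the calibration is good to about 2 mm. A picture is of the moment at which its call begins.
- ctrl.close_job(): hands the job in; it is judged then, once.
The state is a dict: "time_s": time; "qpos": joint angles; "dq": joint speeds; "joint_efforts": joint torques, N m; "ee_pos": TCP position; "orientation": TCP orientation; "ft_force": force on the tool from outside, world axes, zero at the start; "ft_torque": the same for the moment, N m; "grip_width": finger opening in mm; "grip_force": force on a finger pad.
Only numpy, scipy, OpenCV 4.12 (cv2) and the standard library are available. Lean on these libraries where they do the work, as an engineer would, in place of code of your own. Each camera call takes 0.05 s, during which the arm holds its last target. There are 200 camera calls.

TASK

Move the four syrup flasks from the black filling board into the four pockets of the wooden packing crate in reverse order: the flask nearest the board's blue end goes into the pocket farthest from the crate's blue end, the next one into the pocket beside it, and so on, so that the one farthest from the board's blue end finishes nearest the crate's blue end. Turn each to match its pocket so that it stands upright right down on the pocket floor, keep the flasks upright on the way, and leave the jar and the stamp where they are.

Things in the scene. Friction and masses are not known exactly. Their poses are not given: they have to be found in the camera images.
- flask_red: Loose small flat syrup flask, deep red with a red cap, about 0.14 kg. Body a rectangular block with rounded edges, 32 along its x, 50 along its y, 84 high; a round neck and a cap 28 across carry it to 108 high in all. Origin: centre of its underside; z up along the flask. It may be turned by a half turn without difference. It starts standing on the pad of its cap colour. (sizes in mm)
- flask_yellow: Loose small flat syrup flask, amber with a yellow cap, about 0.14 kg. Body a rectangular block with rounded edges, 32 along its x, 50 along its y, 84 high; a round neck and a cap 28 across carry it to 108 high in all. Origin: centre of its underside; z up along the flask. It may be turned by a half turn without difference. It starts standing on the pad of its cap colour. (sizes in mm)
- flask_green: Loose small flat syrup flask, olive green with a green cap, about 0.14 kg. Body a rectangular block with rounded edges, 32 along its x, 50 along its y, 84 high; a round neck and a cap 28 across carry it to 108 high in all. Origin: centre of its underside; z up along the flask. It may be turned by a half turn without difference. It starts standing on the pad of its cap colour. (sizes in mm)
- flask_white: Loose small flat syrup flask, dark purple with a white cap, about 0.14 kg. Body a rectangular block with rounded edges, 32 along its x, 50 along its y, 84 high; a round neck and a cap 28 across carry it to 108 high in all. Origin: centre of its underside; z up along the flask. It may be turned by a half turn without difference. It starts standing on the pad of its cap colour. (sizes in mm)
- pad_red: Flat red pad fixed on the filling board, 44 (x) by 60 (y) by 4 thick, marking the board place where the red-capped flask stood at the start; it stays there. Origin: centre of its underside, 8 above the table; the pad's top is 12 above the table. x and y are parallel to the board's. (sizes in mm)
- pad_yellow: Flat yellow pad fixed on the filling board, 44 (x) by 60 (y) by 4 thick, marking the board place where the yellow-capped flask stood at the start; it stays there. Origin: centre of its underside, 8 above the table; the pad's top is 12 above the table. x and y are parallel to the board's. (sizes in mm)
- pad_green: Flat green pad fixed on the filling board, 44 (x) by 60 (y) by 4 thick, marking the board place where the green-capped flask stood at the start; it stays there. Origin: centre of its underside, 8 above the table; the pad's top is 12 above the table. x and y are parallel to the board's. (sizes in mm)
- pad_white: Flat white pad fixed on the filling board, 44 (x) by 60 (y) by 4 thick, marking the board place where the white-capped flask stood at the start; it stays there. Origin: centre of its underside, 8 above the table; the pad's top is 12 above the table. x and y are parallel to the board's. (sizes in mm)
- board: Filling board, fixed to the table: flat black board 70 (x) by 290 (y) by 8 thick, with four places in a row along its y axis at y = -102, -34, 34 and 102 (68 apart), each carrying a coloured pad. A blue block 20 wide and 30 high sits on its +y end. Origin: centre of its underside, at table height. (sizes in mm)
- crate: Packing crate, fixed to the table: low wooden tray with four rectangular pockets in a row along its y axis, centred at x = 0 and y = -102, -34, 34 and 102 (68 apart). Each pocket is 46 (x) by 62 (y) inside, its floor 6 and its wall tops 26 above the table, walls 6 thick, outside 58 by 278, empty at the start. A blue block 20 wide and 30 high sits on its +y end. Origin: centre of its underside, at table height. (sizes in mm)
- jar: Bystander: jar of jam with an orange lid, 68 across, 85 high, standing loose on the table; origin at the centre of its underside. Not part of the job. (sizes in mm)
- stamp: Bystander: black and grey hand stamp, foot 45 by 60, 102 high, standing loose on the table; origin at the centre of its underside. Not part of the job. (sizes in mm)
Mind the look-alikes: they are no part of the job. Leave any turquoise look-alike of the flask_green alone. What is shaped like the flask_red but turquoise is not meant.

How it is judged (in metres and radians):
At the end, for the whole second after the job is handed in: Each flask stands in the crate pocket that mirrors the board place of the pad of its cap colour (board place y goes to crate pocket -y), centre within 12 mm of the pocket's centre along each crate axis, underside within 5 mm of the pocket floor's height, upright within 0.1 rad, at rest and released (((y of pad_red in the frame of board between -0.122 and -0.082 m and y of flask_red in the frame of crate between 0.09 and 0.114 m) or (y of pad_red in the frame of board between -0.054 and -0.014 m and y of flask_red in the frame of crate between 0.022 and 0.046 m) or (y of pad_red in the frame of board between 0.014 and 0.054 m and y of flask_red in the frame of crate between -0.046 and -0.022 m) or (y of pad_red in the frame of board between 0.082 and 0.122 m and y of flask_red in the frame of crate between -0.114 and -0.09 m)) and x of flask_red in the frame of crate between -0.012 and 0.012 m and z of flask_red in the frame of crate between 0.001 and 0.011 m and angle between each of flask_red, flask_yellow, flask_green, flask_white's own z axis and vertical below 0.1 rad and linear speed of each of flask_red, flask_yellow, flask_green, flask_white below 0.02 m/s and angular speed of each of flask_red, flask_yellow, flask_green, flask_white below 0.2 rad/s and contact force between each of flask_red, flask_yellow, flask_green, flask_white and the fingers below 0.05 N and ((y of pad_yellow in the frame of board between -0.122 and -0.082 m and y of flask_yellow in the frame of crate between 0.09 and 0.114 m) or (y of pad_yellow in the frame of board between -0.054 and -0.014 m and y of flask_yellow in the frame of crate between 0.022 and 0.046 m) or (y of pad_yellow in the frame of board between 0.014 and 0.054 m and y of flask_yellow in the frame of crate between -0.046 and -0.022 m) or (y of pad_yellow in the frame of board between 0.082 and 0.122 m and y of flask_yellow in the frame of crate between -0.114 and -0.09 m)) and x of flask_yellow in the frame of crate between -0.012 and 0.012 m and z of flask_yellow in the frame of crate between 0.001 and 0.011 m and ((y of pad_green in the frame of board between -0.122 and -0.082 m and y of flask_green in the frame of crate between 0.09 and 0.114 m) or (y of pad_green in the frame of board between -0.054 and -0.014 m and y of flask_green in the frame of crate between 0.022 and 0.046 m) or (y of pad_green in the frame of board between 0.014 and 0.054 m and y of flask_green in the frame of crate between -0.046 and -0.022 m) or (y of pad_green in the frame of board between 0.082 and 0.122 m and y of flask_green in the frame of crate between -0.114 and -0.09 m)) and x of flask_green in the frame of crate between -0.012 and 0.012 m and z of flask_green in the frame of crate between 0.001 and 0.011 m and ((y of pad_white in the frame of board between -0.122 and -0.082 m and y of flask_white in the frame of crate between 0.09 and 0.114 m) or (y of pad_white in the frame of board between -0.054 and -0.014 m and y of flask_white in the frame of crate between 0.022 and 0.046 m) or (y of pad_white in the frame of board between 0.014 and 0.054 m and y of flask_white in the frame of crate between -0.046 and -0.022 m) or (y of pad_white in the frame of board between 0.082 and 0.122 m and y of flask_white in the frame of crate between -0.114 and -0.09 m)) and x of flask_white in the frame of crate between -0.012 and 0.012 m and z of flask_white in the frame of crate between 0.001 and 0.011 m); the robot touches nothing.
It fails at once if a flask is tipped over or carried far off upright (more than 40 degrees) (angle between any of flask_red, flask_yellow, flask_green, flask_white's own z axis and vertical above 0.7 rad).
It fails at once if the jar or the stamp is pushed more than 30 mm or knocked over (distance of any of jar, stamp from where it was at the start of the episode above 0.03 m or angle between any of jar, stamp's own z axis and vertical above 0.5 rad).
It also fails if it takes over 96 s, if anything falls off the work surface, if the arm or the gripper's body presses on something with over 40 N, if the wrist force passes 120 N, or if a joint passes its speed limit or range.

## Working session

There is one attempt and no reset: what is moved stays moved. The work goes in short steps, Python scripts to look and compute and a tool call to move; the robot and the scene stay as the last step left them, time stands still between calls to the robot, and variables do not carry over. Pictures are saved under pics/ and viewed, at most 14 in all, crops included, and the job is handed in when it is done.

Besides the shell and the picture viewer there is one more tool, called after "Emit:" as name([rows], argument=value, ...), one row to a line, values as JSON. jog_arm: Moves the arm, as the interface text tells. Its arguments: {"type":"object","properties":{"targets":{"type":"array"},"force":{"type":"number"}},"required":["targets"]}

```bash
mkdir -p pics
cat > h.py <<'E'
import numpy as np, cv2
from station import ctrl
def snap(name,fn=None):
    c=ctrl.camera(name)
    if fn: cv2.imwrite('pics/'+fn,c['img'][:,:,::-1])
    return c
def world(c):
    """HxWx3 world points; nan where no range"""
    K=np.array([[c['fx'],0,c['cx']],[0,c['fy'],c['cy']],[0,0,1.]])
    v,u=np.mgrid[:400,:640].astype(float)
    p=cv2.undistortPoints(np.stack([u,v],-1).reshape(-1,1,2),K,np.array([c['k1'],0,0,0,0.])).reshape(400,640,2)
    z=c['range_z'].astype(float); z=np.where(z>0,z,np.nan)
    P=np.dstack([p[...,0]*z,p[...,1]*z,z])
    return (P-np.asarray(c['t']))@np.asarray(c['R'])
E
python3 - <<'E'
from h import *
for n in('scene','side','wrist'):
    c=snap(n,n+'0.png'); print(n,c['fx'],c['k1'],(-np.array(c['R']).T@np.array(c['t'])).round())
    np.savez(n+'0.npz',img=c['img'],W=world(c))
o=ctrl.get_obs(); print(o); print(ctrl.grip_depth)
E
```

```text
scene 390.02025506349173 -0.028490188707728244 [1543.   39.  695.]
side 398.4058703633126 -4.527602325196919e-05 [ 195. -584.  666.]
wrist 333.4093879895708 -0.029257093387597053 [ 58. 578. 372.]
{'time_s': 0.15, 'qpos': array([ 7.60309992e+01,  1.83443684e+01,  8.96906214e+01,  1.13186453e-03,
        7.20447515e+01, -1.14555917e+00]), 'dq': array([ 0.01388079, -0.06578685, -0.19959722,  0.02493531, -0.01502203,
       -0.12145969]), 'joint_efforts': array([-8.10447517e-06, -4.15842319e+01, -2.34346461e+01, -3.98488069e-06,
        5.91306205e-03, -2.94313587e-06]), 'ee_pos': array([127.50886636, 560.25855083, 192.76215953]), 'orientation': array([[-9.75057267e-01,  2.21953150e-01, -3.54200815e-04],
       [ 2.21953427e-01,  9.75056339e-01, -1.34605374e-03],
       [ 4.66048838e-05, -1.39109556e-03, -9.99999031e-01]]), 'ft_force': array([ 0.29035565, -0.48123317,  0.06203205]), 'ft_torque': array([-0.02498818,  0.01374909,  0.05098944]), 'grip_force': 0.0, 'grip_width': 85.4070820835299}
18.700000000000003
```

View pics/scene0.png

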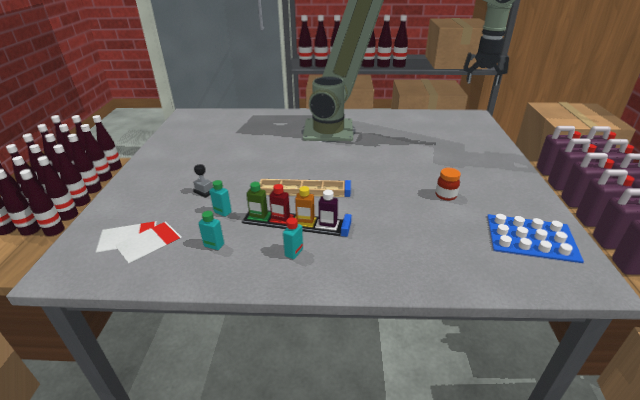

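View pics/side0.png

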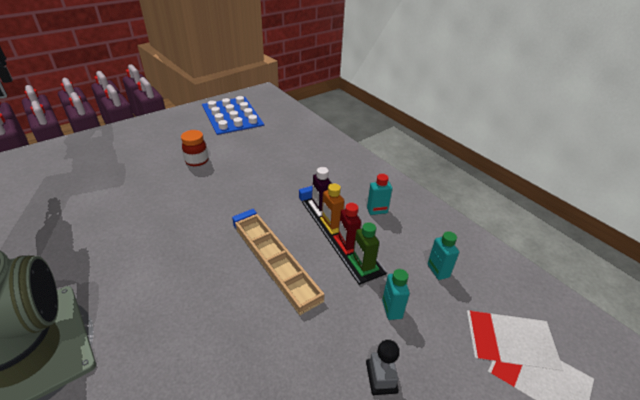

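The scene view shows, left to right, green (257,200), red (279,203), yellow (304,207) and white (328,210) flasks on the board, with blue ends at the right (+y) of both the board (346,225) and the crate (347,187). In the side view the crate runs from (245,215) to (313,300). Turquoise look-alikes stand at (380,195), (443,255) and (396,293), and the stamp at (384,368).

Run:
```python
from h import *
for n in('side','scene'):
    d=np.load(n+'0.npz'); W=d['W']; H=cv2.cvtColor(d['img'],cv2.COLOR_RGB2HSV).astype(int); h,s,v=[H[...,i] for i in range(3)]
    x,y,z=[W[...,i] for i in range(3)]
    R=(x>300)&(x<900)&(abs(y)<350)
    m=R&(z>20)&(z<32)&(h>8)&(h<25)&(s>60)&(v>100)&(x<560)
    def rect(m,t):
        p=np.stack([x[m],y[m]],1).astype(np.float32)
        if len(p)<5: print(n,t,len(p));return
        r=cv2.minAreaRect(p); print(n,t,len(p),np.round(r[0],1),np.round(r[1],1),round(r[2],2), 'med',np.median(p,0).round(1),np.median(z[m]).round(1))
    rect(m,'crate')
    b=R&(h>105)&(h<125)&(s>150)&(z>24)&(z<36)
    k=b.astype(np.uint8); nn,l,st,_=cv2.connectedComponentsWithStats(k)
    for i in range(1,nn):
        if st[i,4]>15: rect(l==i,'blue')
    k=(R&(z>55)).astype(np.uint8); nn,l,st,_=cv2.connectedComponentsWithStats(k)
    q=R&(z>116)&(z<126); k=q.astype(np.uint8); nn,l,st,_=cv2.connectedComponentsWithStats(k)
    for i in range(1,nn):
        if st[i,4]>6: rect(l==i,'cap'); print(np.median(d['img'][l==i],0))
    k=(R&(z>98)&(z<114)).astype(np.uint8); nn,l,st,_=cv2.connectedComponentsWithStats(k)
    for i in range(1,nn):
        if st[i,4]>10: rect(l==i,'mid98-114'); print(np.median(d['img'][l==i],0))
    k=(R&(x>350)&(z>4)&(z<11)&(v<60)).astype(bool); rect(k,'board')
```

```text
side crate 1099 [475.4 -77.1] [279.1  58.7] 88.62 med [472.2 -92.7] 25.4
side blue 72 [652.5  66.1] [18.3 32.9] 79.81 med [650.3  64.5] 29.7
side blue 126 [478.1  69.7] [18.2 54.3] 88.76 med [476.3  69.7] 29.9
side cap 77 [662.3  12. ] [26.4 25.9] 83.11 med [660.9  11.3] 120.0
[219. 210. 211.]
side cap 88 [645.6 -52.7] [26.  25.6] 77.23 med [645.3 -54.4] 120.0
[205. 170.  50.]
side cap 105 [ 635.8 -125.4] [27.7 26.6] 69.77 med [ 634.3 -126.4] 119.9
[187.  37.  33.]
side cap 117 [ 625.  -192.3] [26.1 26. ] 76.63 med [ 625.1 -193. ] 119.7
[ 42. 122.  63.]
side mid98-114 52 [658.8   6.3] [13.5 26.4] 59.36 med [654.6   5. ] 107.6
[126.5 122.  122.5]
side mid98-114 99 [773.8 -73.5] [27.9 25.6] 76.3 med [771.5 -76.7] 107.3
[169.  35.  30.]
side mid98-114 58 [641.3 -56.8] [16.2 27.7] 41.76 med [639.2 -61.7] 107.7
[117.5  98.5  27.5]
side mid98-114 55 [ 632.  -130.8] [14.3 27.5] 50.92 med [ 627.5 -133.5] 107.9
[108.  20.  17.]
side mid98-114 66 [ 620.1 -196.8] [14.2 26.9] 42.19 med [ 617.3 -200.1] 107.4
[24. 70. 36.]
side mid98-114 153 [ 751.2 -293.5] [27. 28.] 61.37 med [ 747.1 -295.3] 107.
[... 784 characters left out ...]
25.6 28.8] 89.85 med [ 607.3 -301.4] 105.0
[ 48. 141.  76.]
scene mid98-114 44 [ 636.7 -187.4] [11.6 26.1] 12.64 med [ 638.4 -186.2] 106.4
[37.  98.5 54. ]
scene mid98-114 40 [ 648.4 -123.1] [26.2 13.1] 85.82 med [ 649.2 -122.4] 108.2
[140.5  34.   29.5]
scene mid98-114 44 [657.8 -49.5] [12.  25.2] 1.98 med [659.7 -47.8] 107.0
[151.  128.5  34.5]
scene mid98-114 39 [675.   17.1] [11.1 24.7] 7.45 med [675.5  18.1] 106.7
[161. 160. 160.]
scene mid98-114 73 [ 755.1 -288.7] [24.2 26. ] 3.11 med [ 757.1 -287.5] 105.2
[ 48. 141.  76.]
scene mid98-114 82 [777.2 -71.6] [28.6 25. ] 5.94 med [781.4 -70.5] 105.0
[202.5  44.   37. ]
scene board 190 [649.9 -85.8] [286.1  69. ] 80.48 med [663.9 -44.2] 5.7
```

```bash
cat >> h.py <<'E'
from scipy.spatial.transform import Rotation as Rt
def plan(p,yaw):
    """row to bring TCP to p with the tool down and its y axis at world angle yaw (deg)"""
    o=ctrl.get_obs(); R0=np.array(o['orientation']); a=np.radians(yaw); c,s=np.cos(a),np.sin(a)
    R1=np.array([[-(-s)*1.0,c,0],[0,s,0],[0,0,-1.]]); R1[:,1]=[c,s,0]; R1[:,0]=np.cross(R1[:,1],R1[:,2])
    r=Rt.from_matrix(R0.T@R1).as_rotvec(); d=R0.T@(np.array(p)-o['ee_pos'])
    print('plan',d.round(1).tolist(),r.round(4).tolist(),'rows',round(np.linalg.norm(d)/41.7,1),round(np.degrees(np.linalg.norm(r))/7.16,1),'t',o['time_s'],'ee',o['ee_pos'].round(1))
E
python3 -c "
from h import *
plan([632,-160,280],-10.3)"
```

```text
plan [-651.8, -590.4, -86.4] [-0.0011, 0.001, 1.5267] rows 21.2 12.2 t 0.15 ee [127.5 560.3 192.8]
```

Emit:
jog_arm([
  [[0,0,-86,0,0,0,0],[-652,-590,-86,0,0,1.527,0],[-652,-590,-86,0,0,1.527,0],[-652,-590,-86,0,0,1.527,0],[-652,-590,-86,0,0,1.527,0],[-652,-590,-86,0,0,1.527,0],[-652,-590,-86,0,0,1.527,0],[-652,-590,-86,0,0,1.527,0],[-652,-590,-86,0,0,1.527,0],[-652,-590,-86,0,0,1.527,0],[-652,-590,-86,0,0,1.527,0],[-652,-590,-86,0,0,1.527,0]],
])

```text
time_s: 1.15
ee_pos: [390.9, 183.9, 258.3]
orientation: [[0.034, 0.999, 0.0], [0.999, -0.034, 0.0], [0.0, 0.0, -1.0]]
ft_force: [0.6, 1.1, 0.2]
grip_width: 85.4
grip_force: 0.0
```

```bash
python3 -c "
from h import *
plan([632,-160,280],-10.3)"
```

```text
plan [-335.5, 252.7, -21.8] [0.0001, -0.0003, 0.1457] rows 10.1 1.2 t 1.15 ee [390.9 183.9 258.3]
```

Emit:
jog_arm([
  [[-336,253,-22,0,0,0.146,0],[-336,253,-22,0,0,0.146,0],[-336,253,-22,0,0,0.146,0],[-336,253,-22,0,0,0.146,0],[-336,253,-22,0,0,0.146,0],[-336,253,-22,0,0,0.146,0],[-336,253,-22,0,0,0.146,0],[-336,253,-22,0,0,0.146,0],[-336,253,-22,0,0,0.146,0],[-336,253,-22,0,0,0.146,0],[-336,253,-22,0,0,0.146,0],[-336,253,-22,0,0,0.146,0]],
])

```text
time_s: 2.15
ee_pos: [634.5, -159.2, 278.2]
orientation: [[0.176, 0.984, -0.002], [0.984, -0.176, 0.001], [0.0, -0.002, -1.0]]
ft_force: [-0.1, 0.4, 0.0]
grip_width: 85.5
grip_force: 0.0
```

Run:
```python
from h import *
print(ctrl.get_obs()['ee_pos'],ctrl.get_obs()['qpos'])
c=snap('wrist','w1.png'); W=world(c); np.savez('w1.npz',img=c['img'],W=W)
print((-np.array(c['R']).T@np.array(c['t'])).round())
x,y,z=[W[...,i] for i in range(3)]
def rect(m,t):
    p=np.stack([x[m],y[m]],1).astype(np.float32); r=cv2.minAreaRect(p)
    print(t,len(p),np.round(r[0],1),np.round(r[1],1),round(r[2],1),'mean',p.mean(0).round(1),'z',np.median(z[m]).round(1))
R=(x>400)&(x<720)&(y>-250)&(y<70)
for lo,hi,t in((113,128,'cap'),(90,100,'shoulder'),(22,34,'walls/blue')):
    n,l,st,_=cv2.connectedComponentsWithStats((R&(z>lo)&(z<hi)).astype(np.uint8))
    for i in range(1,n):
        if st[i,4]>40: rect(l==i,t)
```

```text
[ 634.54671723 -159.21309762  278.19835771] [-1.50929976e+01  2.39073991e+01  6.90839862e+01  1.03873011e-03
  8.71428854e+01 -4.94970119e+00]
[648. -87. 458.]
cap 685 [648.6 -50.4] [26.7 26.7] 80.6 mean [648.9 -50.4] z 118.7
cap 591 [ 638.4 -123.3] [27.2 26.3] 80.5 mean [ 638.7 -123. ] z 118.8
cap 516 [ 628.  -189.4] [26.7 26.8] 80.2 mean [ 628.2 -188.9] z 118.9
shoulder 373 [661.2  -3.7] [10.5 30.7] 80.3 mean [661.4  -3.6] z 94.2
shoulder 838 [648.9 -50.3] [49.6 31.9] 82.7 mean [649.1 -51.9] z 94.2
shoulder 719 [ 638.6 -123.4] [50.1 32. ] 73.3 mean [ 639.5 -120.5] z 94.2
shoulder 558 [ 628.1 -189.5] [49.4 31.9] 76.0 mean [ 629.7 -182.1] z 94.2
walls/blue 2911 [478.1 -78.8] [271.6  59.6] 88.5 mean [478.1 -77.1] z 24.7
walls/blue 54 [661.   -8.3] [ 4.6 30.6] 83.9 mean [661.   -8.7] z 28.9
```

View pics/w1.png

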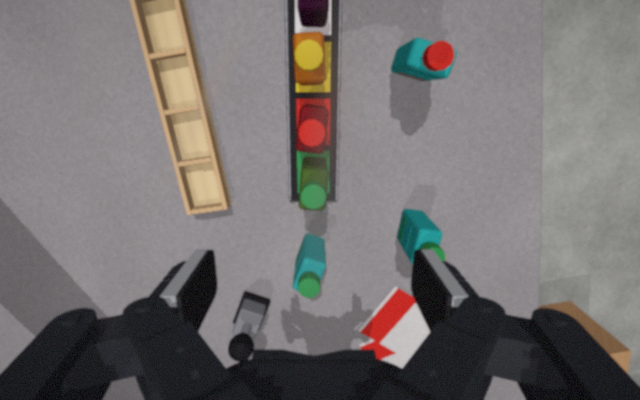

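The wrist view shows the board row upright in the image, with yellow (309,55), red (312,130) and green (313,195), white cut off at the top, and the crate from (150,0) to (208,210). Flask yaws differ by a few degrees. I start with green.

```bash
python3 -c "
from h import *
plan([628.1,-189.4,55],-14)"
```

```text
plan [-32.5, 0.6, 223.8] [-0.0024, -0.0007, 0.0689] rows 5.4 0.6 t 2.2 ee [ 633.7 -157.5  278.9]
```

Emit:
jog_arm([
  [[-32.5,0.5,0,0,0,0.069,0],[-32.5,0.5,0,0,0,0.069,0],[-32.5,0.5,40,0,0,0.069,0],[-32.5,0.5,80,0,0,0.069,0],[-32.5,0.5,120,0,0,0.069,0],[-32.5,0.5,150,0,0,0.069,0],[-32.5,0.5,180,0,0,0.069,0],[-32.5,0.5,205,0,0,0.069,0],[-32.5,0.5,224,0,0,0.069,0],[-32.5,0.5,224,0,0,0.069,0],[-32.5,0.5,224,0,0,0.069,0]],
], force=30)

```text
time_s: 3.12
ee_pos: [627.9, -187.5, 56.1]
orientation: [[0.239, 0.971, -0.002], [0.971, -0.239, 0.001], [0.001, -0.002, -1.0]]
ft_force: [0.5, -0.8, 0.9]
grip_width: 85.5
grip_force: 0.0
```

Emit:
jog_arm([
  [[0,0,0,0,0,0,0.4],[0,0,0,0,0,0,0.6],[0,0,0,0,0,0,0.8],[0,0,0,0,0,0,1],[0,0,0,0,0,0,1],[0,0,0,0,0,0,1],[0,0,0,0,0,0,1],[0,0,0,0,0,0,1],[0,0,0,0,0,0,1],[0,0,0,0,0,0,1]],
])

```text
time_s: 3.95
ee_pos: [629.3, -189.5, 57.8]
orientation: [[0.241, 0.971, 0.002], [0.971, -0.241, -0.001], [-0.0, 0.002, -1.0]]
ft_force: [-1.3, -0.2, 5.9]
grip_width: 26.8
grip_force: 43.4
```

```bash
python3 -c "
from h import *
print(ctrl.get_obs()['ft_force'])
plan([628.1,-189.4,187],-14)
plan([480.8,26.8,187],-1.5)"
```

```text
[-1.2881945  -0.15606185  5.93002164]
plan [-0.2, -0.9, -129.2] [0.002, 0.0001, 0.0011] rows 3.1 0.0 t 3.95 ee [ 629.3 -189.5   57.8]
plan [174.2, -195.9, -129.6] [0.0019, 0.0003, -0.217] rows 7.0 1.7 t 3.95 ee [ 629.3 -189.5   57.8]
```

Emit:
jog_arm([
  [[0,0,-15,0,0,0,1],[0,0,-40,0,0,0,1],[0,0,-75,0,0,0,1],[0,0,-110,0,0,0,1],[0,0,-132,0,0,0,1],[0,0,-132,0,0,0,1],[0,0,-132,0,0,0,1]],
])

```text
time_s: 4.53
ee_pos: [629.2, -189.4, 189.4]
orientation: [[0.241, 0.971, 0.003], [0.971, -0.241, -0.001], [-0.0, 0.003, -1.0]]
ft_force: [-0.0, 0.4, -1.7]
grip_width: 26.9
grip_force: 41.7
```

Run:
```python
from h import *
o=ctrl.get_obs();print(o['ee_pos'],o['grip_width'],o['ft_force'])
c=snap('side'); cv2.imwrite('pics/s2.png',cv2.resize(c['img'][110:310,240:480,::-1],None,fx=3,fy=3))
```

```text
[ 629.24608065 -189.40776086  189.43883298] 26.90240449368881 [-0.03892105  0.445385   -1.70054683]
```

View pics/s2.png

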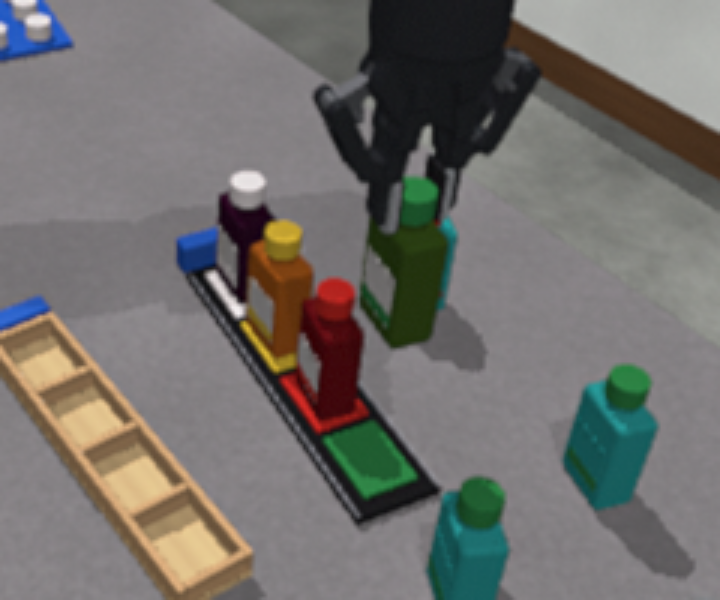

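Green hangs upright at about (405,260) in the crop, but the fingertips end near its shoulder, so I'm checking the hold height.

Run:
```python
from h import *
c=snap('side'); W=world(c); x,y,z=[W[...,i] for i in range(3)]
H=cv2.cvtColor(c['img'],cv2.COLOR_RGB2HSV); g=(H[...,0]>35)&(H[...,0]<75)&(H[...,1]>120)&(x>590)&(x<670)&(abs(y+190)<40)&(z>30)
print(np.nanpercentile(z[g],[0,1,50,98,100]).round(1))
print(x[g][z[g]>np.nanpercentile(z[g],90)].mean(),y[g][z[g]>np.nanpercentile(z[g],90)].mean())
d=(c['img'].max(2)<75)&(x>580)&(x<690)&(abs(y+190)<40)&(z>100)
zz=z[d]; print(np.percentile(zz,[0,1,5,50]).round(1))
for r in range(168,194,3): print(r,[(int(z[r,u]) if z[r,u]==z[r,u] else -1, int(x[r,u]) if x[r,u]==x[r,u] else -1) for u in (362,366,370,374,378)])
```

```text
[146.6 148.1 208.3 250.1 269.3]
626.5108343670514 -195.3066100785767
[143.1 150.9 178.4 342.5]
168 [(278, 584), (270, 597), (272, 601), (271, 609), (0, 903)]
171 [(270, 587), (265, 598), (268, 600), (249, 625), (250, 630)]
174 [(248, 602), (257, 600), (258, 604), (249, 619), (248, 626)]
177 [(244, 600), (251, 600), (251, 605), (248, 614), (248, 620)]
180 [(237, 601), (244, 600), (245, 605), (243, 613), (244, 618)]
183 [(0, 817), (236, 602), (239, 605), (236, 614), (238, 618)]
186 [(208, 617), (225, 607), (231, 607), (229, 615), (229, 621)]
189 [(204, 614), (213, 612), (222, 610), (224, 614), (226, 618)]
192 [(197, 615), (207, 612), (218, 608), (223, 609), (225, 614)]
```

Run:
```python
from h import *
c=snap('side'); a=cv2.resize(c['img'][130:230,340:420,::-1],None,fx=5,fy=5,interpolation=cv2.INTER_CUBIC)
a=cv2.convertScaleAbs(a,alpha=2.2,beta=20)
d=snap('wrist')['img'][150:400,120:520,::-1]; d=cv2.resize(d,(400,500))
cv2.imwrite('pics/s3.png',np.hstack([a,cv2.convertScaleAbs(d,alpha=1.6)]))
```

```text
(no output)
```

View pics/s3.png

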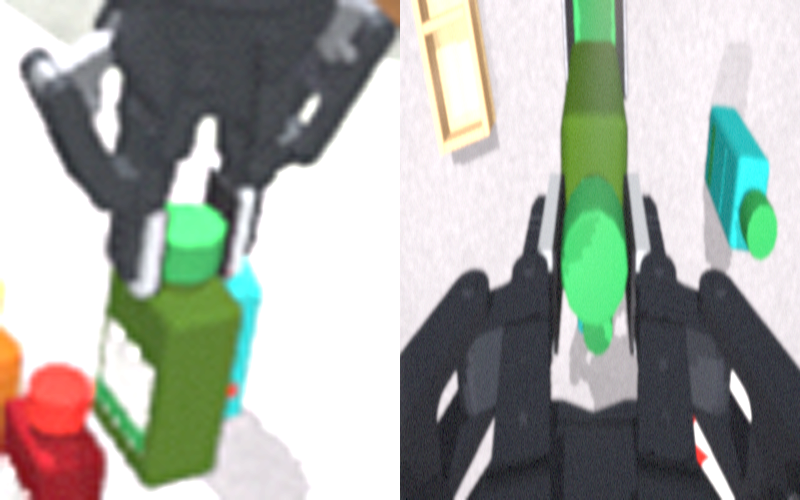

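Run:
```python
from h import *
o=ctrl.get_obs(); R0=np.array(o['orientation']);p=o['ee_pos']
for n in('wrist','side'):
    c=snap(n); W=world(c); T=(W-p)@R0; x,y,z=[T[...,i] for i in range(3)]
    s=c['img'].astype(int).max(2)-c['img'].astype(int).min(2)
    m=(abs(x)<20)&(abs(y)>8)&(abs(y)<45)&(z>-70)&(z<20)&(s<25)
    for sg in(-1,1):
        k=m&(y*sg>0); print(n,sg,k.sum(),np.percentile(z[k],[90,95,98,100]).round(1) if k.any() else '')
        for lo in range(-70,20,10):
            q=k&(z>=lo)&(z<lo+10)
            if q.sum()>3: print('  z',lo,q.sum(),'x',x[q].min().round(),x[q].max().round(),'y',np.percentile(abs(y[q]),[5,50,95]).round())
    g=(abs(x)<30)&(abs(y)<30)&(z>-80)&(c['img'][...,1]>c['img'][...,0]+20)&(c['img'][...,1]>c['img'][...,2]+20)&(z<60)
    print('green z',np.percentile(z[g],[0,2,50,98]).round(1))
```

```text
wrist -1 1201 [-44.2 -40.5 -32.9  16.1]
  z -70 498 x -10.0 13.0 y [13. 16. 26.]
  z -60 402 x -9.0 13.0 y [13. 18. 26.]
  z -50 245 x 3.0 12.0 y [13. 17. 25.]
  z -40 49 x 2.0 20.0 y [13. 15. 16.]
wrist 1 1158 [-44.9 -41.9 -33.6  18.2]
  z -70 493 x -10.0 13.0 y [14. 17. 27.]
  z -60 389 x -10.0 13.0 y [14. 19. 27.]
  z -50 246 x 3.0 12.0 y [14. 18. 26.]
  z -40 25 x 9.0 20.0 y [16. 16. 16.]
green z [-65.8 -62.  -57.7 -12.8]
side -1 305 [12.4 15.4 18.4 19.9]
  z -70 54 x -13.0 5.0 y [17. 25. 28.]
  z -60 53 x -13.0 6.0 y [16. 24. 28.]
  z -50 30 x -14.0 6.0 y [16. 21. 27.]
  z -40 14 x -9.0 15.0 y [11. 17. 20.]
  z -30 9 x 2.0 20.0 y [16. 17. 17.]
  z -20 15 x -18.0 17.0 y [16. 17. 19.]
  z -10 47 x -19.0 20.0 y [17. 17. 18.]
  z 0 41 x -20.0 15.0 y [17. 18. 18.]
  z 10 42 x -19.0 19.0 y [17. 18. 18.]
side 1 103 [-45.7 -43.4 -41.1 -38.9]
  z -70 54 x -13.0 11.0 y [12. 13. 25.]
  z -60 28 x -13.0 -7.0 y [12. 17. 25.]
  z -50 20 x -13.0 -8.0 y [12. 14. 24.]
green z [-76.8 -63.6 -56.2  32.1]
```

Both cameras put the real fingertips about 40 mm behind the reported TCP. The gripper therefore holds green by its cap: underside = TCP z − 46.5. That hold is upright and secure, so I place it this way and grip the other flasks about 36 mm lower, on the body.

```bash
python3 -c "
from h import *
plan([480.8,26.8,187],-1.5)"
```

```text
plan [174.0, -194.8, -0.0] [-0.0032, -0.0007, -0.2168] rows 6.3 1.7 t 4.8333 ee [ 628.  -188.9  186.3]
```

Emit:
jog_arm([
  [[10,-11,0,-0.003,0,-0.02,1],[28,-32,0,-0.003,0,-0.05,1],[52,-58,0,-0.003,0,-0.08,1],[78,-87,0,-0.003,0,-0.11,1],[104,-117,0,-0.003,0,-0.15,1],[130,-146,0,-0.003,0,-0.18,1],[152,-170,0,-0.003,0,-0.2,1],[166,-186,0,-0.003,0,-0.217,1],[174,-195,0,-0.003,0,-0.217,1],[174,-195,0,-0.003,0,-0.217,1],[174,-195,0,-0.003,0,-0.217,1],[174,-195,0,-0.003,0,-0.217,1]],
])

```text
time_s: 5.83
ee_pos: [482.3, 25.8, 188.0]
orientation: [[0.027, 1.0, 0.004], [1.0, -0.027, -0.001], [-0.001, 0.004, -1.0]]
ft_force: [1.1, 0.8, -1.0]
grip_width: 27.0
grip_force: 41.7
```

Run:
```python
from h import *
plan([480.8,26.8,53],-1.5)
c=snap('wrist','w4.png'); W=world(c); np.savez('w4.npz',W=W,img=c['img']); x,y,z=[W[...,i] for i in range(3)]
def rect(m,t):
    p=np.stack([x[m],y[m]],1).astype(np.float32); r=cv2.minAreaRect(p)
    print(t,len(p),np.round(r[0],1),np.round(r[1],1),round(r[2],1),'z',np.median(z[m]).round(1))
n,l,st,_=cv2.connectedComponentsWithStats(((x>400)&(x<560)&(y<200)&(z>20)&(z<34)).astype(np.uint8))
for i in range(1,n):
    if st[i,4]>100: rect(l==i,'c')
for q in ((220,228),(200,215)):
    m=(abs(x-480)<40)&(abs(y-27)<40)&(z>q[0])&(z<q[1])
    if m.sum()>20: rect(m,q)
```

```text
plan [1.1, -2.0, 135.0] [0.0035, 0.0008, -0.0006] rows 3.2 0.0 t 5.8333 ee [482.3  25.8 188. ]
c 2086 [480.7  38.4] [91.2 58. ] 88.5 z 27.5
c 697 [ 475.  -175.4] [76.3 58.5] 87.7 z 24.7
(220, 228) 2473 [483.   38.3] [24.1 32. ] 88.3 z 224.7
(200, 215) 504 [483.2  47.8] [ 5.6 31.9] 88.8 z 208.1
```

View pics/w4.png

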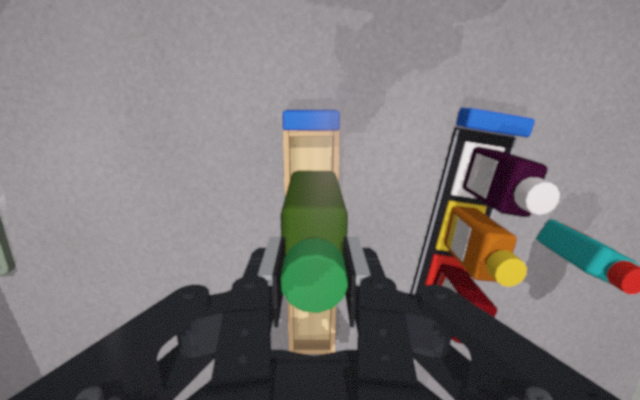

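The wrist view shows the green flask lined up over the crate's blue-end pocket (312,160), with the blue block at (311,120). Crate yaw and flask yaw agree, so I'm lowering it.

Emit:
jog_arm([
  [[1.5,-2.5,15,0.0035,0,0,1],[1.5,-2.5,40,0.0035,0,0,1],[1.5,-2.5,65,0.0035,0,0,1],[1.5,-2.5,85,0.0035,0,0,1],[1.5,-2.5,103,0.0035,0,0,1],[1.5,-2.5,116,0.0035,0,0,1],[1.5,-2.5,124,0.0035,0,0,1],[1.5,-2.5,130,0.0035,0,0,1],[1.5,-2.5,133,0.0035,0,0,1],[1.5,-2.5,135,0.0035,0,0,1],[1.5,-2.5,135,0.0035,0,0,1],[1.5,-2.5,135,0.0035,0,0,1]],
])

```text
time_s: 6.88
ee_pos: [479.9, 28.1, 53.7]
orientation: [[0.026, 1.0, 0.001], [1.0, -0.026, -0.0], [-0.0, 0.001, -1.0]]
ft_force: [-0.7, -1.0, -1.3]
grip_width: 27.1
grip_force: 41.8
```

Emit:
jog_arm([
  [[0,0,1,0,0,0,1],[0,0,2,0,0,0,1],[0,0,2,0,0,0,1]],
])

```text
time_s: 7.13
ee_pos: [479.8, 28.1, 51.8]
orientation: [[0.026, 1.0, 0.001], [1.0, -0.026, -0.0], [-0.0, 0.001, -1.0]]
ft_force: [-0.7, -1.1, 2.6]
grip_width: 27.1
grip_force: 42.7
```

Emit:
jog_arm([
  [[0,0,0,0,0,0,0.6],[0,0,0,0,0,0,0.4],[0,0,0,0,0,0,0],[0,0,0,0,0,0,0],[0,0,0,0,0,0,0],[0,0,0,0,0,0,0],[0,0,-20,0,0,0,0],[0,0,-60,0,0,0,0],[0,0,-100,0,0,0,0],[0,0,-135,0,0,0,0],[0,0,-135,0,0,0,0]],
])

```text
time_s: 8.05
ee_pos: [484.0, 28.4, 193.3]
orientation: [[0.026, 1.0, 0.014], [1.0, -0.026, 0.0], [0.001, 0.014, -1.0]]
ft_force: [1.2, 0.7, 0.2]
grip_width: 85.6
grip_force: 0.0
```

Run:
```python
from h import *
plan([638.6,-123.4,150],-16.7)
plan([638.6,-123.4,22],-16.7)
c=snap('wrist'); W=world(c); x,y,z=[W[...,i] for i in range(3)]
def rect(m,t):
    if m.sum()<10: return
    p=np.stack([x[m],y[m]],1).astype(np.float32); r=cv2.minAreaRect(p)
    print(t,len(p),np.round(r[0],1),np.round(r[1],1),round(r[2],1),'z',np.median(z[m]).round(1))
G=(abs(x-480)<40)&(abs(y-27)<45)
rect(G&(z>106)&(z<120),'cap'); rect(G&(z>83)&(z<95),'shoulder')
B=(x>600)&(x<720)
n,l,st,_=cv2.connectedComponentsWithStats((B&(z>90)&(z<100)).astype(np.uint8))
for i in range(1,n):
    if st[i,4]>60: rect(l==i,'sh')
```

```text
plan [-147.7, 157.9, 45.4] [0.014, -0.0026, 0.2655] rows 5.3 2.1 t 8.05 ee [484.   28.4 193.3]
plan [-147.8, 156.1, 173.4] [0.014, -0.0026, 0.2655] rows 6.6 2.1 t 8.05 ee [484.   28.4 193.3]
cap 891 [480.2  27.6] [26.9 26.2] 88.7 z 112.9
shoulder 954 [480.2  26.9] [50.3 32. ] 88.6 z 88.1
sh 1207 [664.2  15.9] [50.3 32.2] 78.9 z 94.3
sh 993 [648.1 -49.1] [49.5 31.5] 82.5 z 94.3
```

Green is seated at (480.2, 27.2), as planned. Next is red.

Emit:
jog_arm([
  [[-25,26,20,0,0,0.07,0],[-50,53,40,0,0,0.14,0],[-75,80,45,0,0,0.2,0],[-100,107,45,0.01,0,0.266,0],[-125,132,45,0.01,0,0.266,0],[-148,158,45,0.01,0,0.266,0],[-148,158,45,0.01,0,0.266,0],[-148,158,45,0.01,0,0.266,0],[-148,158,45,0.01,0,0.266,0],[-148,158,45,0.01,0,0.266,0]],
])

```text
time_s: 8.93
ee_pos: [632.1, -122.9, 140.3]
orientation: [[0.287, 0.958, -0.013], [0.958, -0.287, 0.002], [-0.002, -0.013, -1.0]]
ft_force: [0.7, 0.2, 0.0]
grip_width: 85.5
grip_force: 0.0
```

Run:
```python
from h import *
plan([638.6,-123.4,22],-16.7)
```

```text
plan [1.6, 7.8, 118.2] [-0.0127, 0.0017, 0.0001] rows 2.8 0.1 t 8.9333 ee [ 632.1 -122.9  140.3]
```

Emit:
jog_arm([
  [[1.5,8,0,-0.0127,0,0,0],[1.5,8,0,-0.0127,0,0,0],[1.5,8,30,-0.0127,0,0,0],[1.5,8,60,-0.0127,0,0,0],[1.5,8,90,-0.0127,0,0,0],[1.5,8,110,-0.0127,0,0,0],[1.5,8,118,-0.0127,0,0,0],[1.5,8,118,-0.0127,0,0,0],[1.5,8,118,-0.0127,0,0,0],[1.5,8,118,-0.0127,0,0,0],[1.5,8,118,-0.0127,0,0,0]],
])

```text
time_s: 9.85
ee_pos: [641.7, -124.8, 25.0]
orientation: [[0.288, 0.958, 0.005], [0.958, -0.288, -0.003], [-0.001, 0.006, -1.0]]
ft_force: [-0.5, -0.4, 0.4]
grip_width: 85.2
grip_force: 0.0
```

Run:
```python
from h import *
plan([638.6,-123.4,22],-16.7)
```

```text
plan [0.4, -3.4, 3.0] [0.0061, 0.0014, -0.0004] rows 0.1 0.1 t 9.85 ee [ 641.7 -124.8   25. ]
```

Emit:
jog_arm([
  [[0.5,-3,2.5,0.006,0,0,0],[0.5,-3,2.5,0.006,0,0,0.3],[0.5,-3,2.5,0.006,0,0,0.5],[0.5,-3,2.5,0.006,0,0,0.7],[0.5,-3,2.5,0.006,0,0,1],[0.5,-3,2.5,0.006,0,0,1],[0.5,-3,2.5,0.006,0,0,1],[0.5,-3,2.5,0.006,0,0,1],[0.5,-3,2.5,0.006,0,0,1],[0.5,-3,2.5,0.006,0,0,1],[0.5,-3,2.5,0.006,0,0,1]],
])

```text
time_s: 10.77
ee_pos: [637.9, -123.3, 20.7]
orientation: [[0.288, 0.958, -0.003], [0.958, -0.288, -0.001], [-0.002, -0.003, -1.0]]
ft_force: [0.5, -0.0, 0.6]
grip_width: 31.6
grip_force: 34.9
```

Emit:
jog_arm([
  [[0,0,-10,0,0,0,1],[0,0,-30,0,0,0,1],[0,0,-60,0,0,0,1],[0,0,-90,0,0,0,1],[0,0,-115,0,0,0,1],[0,0,-132,0,0,0,1],[0,0,-135,0,0,0,1],[0,0,-135,0,0,0,1],[0,0,-135,0,0,0,1],[0,0,-135,0,0,0,1]],
])

```text
time_s: 11.6
ee_pos: [636.8, -122.9, 153.4]
orientation: [[0.288, 0.958, -0.008], [0.958, -0.288, 0.0], [-0.002, -0.008, -1.0]]
ft_force: [-0.5, -0.0, -1.7]
grip_width: 31.7
grip_force: 34.7
```

Run:
```python
from h import *
plan([478.6,-40.8,157],-1.5)
```

```text
plan [33.1, -175.2, -2.3] [-0.0079, 0.001, -0.2659] rows 4.3 2.1 t 11.6 ee [ 636.8 -122.9  153.4]
```

Emit:
jog_arm([
  [[2,-10,-2,-0.004,0,-0.02,1],[6,-30,-2,-0.004,0,-0.06,1],[11,-58,-2,-0.004,0,-0.1,1],[17,-90,-2,-0.004,0,-0.15,1],[23,-122,-2,-0.004,0,-0.2,1],[28,-150,-2,-0.004,0,-0.24,1],[31,-168,-2,-0.004,0,-0.266,1],[33,-175,-2,-0.004,0,-0.266,1],[33,-175,-2,-0.004,0,-0.266,1],[33,-175,-2,-0.004,0,-0.266,1],[33,-175,-2,-0.004,0,-0.266,1],[33,-175,-2,-0.004,0,-0.266,1]],
])

```text
time_s: 12.6
ee_pos: [481.3, -41.7, 157.8]
orientation: [[0.027, 1.0, 0.0], [1.0, -0.027, -0.001], [-0.001, 0.0, -1.0]]
ft_force: [0.1, 0.1, -0.8]
grip_width: 31.6
grip_force: 34.7
```

```bash
cat >> h.py <<'E'
def held(p):
    """shoulder rectangle of the held flask, from the wrist camera"""
    o=ctrl.get_obs(); W=world(snap('wrist')); x,y,z=[W[...,i] for i in range(3)]
    zs=o['ee_pos'][2]-8.7+84
    m=(abs(x-o['ee_pos'][0])<40)&(abs(y-o['ee_pos'][1])<45)&(abs(z-zs)<5)
    n,l,st,_=cv2.connectedComponentsWithStats(m.astype(np.uint8)); 
    for i in range(1,n):
        if st[i,4]<100: continue
        q=np.stack([x[l==i],y[l==i]],1).astype(np.float32); r=cv2.minAreaRect(q)
        print('held',st[i,4],np.round(r[0],1),np.round(r[1],1),round(r[2],1),'ymax',q[:,1].max(),'z',np.median(z[l==i]))
E
python3 - <<'E'
from h import *
held(0)
plan([478.6,-40.8,15.2],-1.5)
E
```

```text
held 5770 [482.3 -33.9] [35.7 58.1] 88.4 ymax -15.730883 z 231.85500966134467
plan [1.0, -2.5, 142.6] [0.0001, 0.0013, -0.0006] rows 3.4 0.0 t 12.65 ee [481.  -41.7 157.8]
```

Emit:
jog_arm([
  [[0.5,-3,15,0,0,0,1],[0.5,-3,45,0,0,0,1],[0.5,-3,75,0,0,0,1],[0.5,-3,100,0,0,0,1],[0.5,-3,118,0,0,0,1],[0.5,-3,130,0,0,0,1],[0.5,-3,137,0,0,0,1],[0.5,-3,141,0,0,0,1],[0.5,-3,142,0,0,0,1],[0.5,-3,142.5,0,0,0,1],[0.5,-3,142.5,0,0,0,1],[0.5,-3,142.5,0,0,0,1]],
])

```text
time_s: 13.65
ee_pos: [477.8, -40.9, 16.3]
orientation: [[0.026, 1.0, 0.002], [1.0, -0.026, -0.001], [-0.001, 0.002, -1.0]]
ft_force: [-0.7, 0.5, -2.0]
grip_width: 31.7
grip_force: 34.6
```

Emit:
jog_arm([
  [[0,0,1,0,0,0,1],[0,0,1.5,0,0,0,1],[0,0,1.5,0,0,0,1]],
])

```text
time_s: 13.9
ee_pos: [477.5, -40.8, 14.7]
orientation: [[0.026, 1.0, 0.001], [1.0, -0.026, -0.001], [-0.001, 0.001, -1.0]]
ft_force: [-1.1, 0.6, 2.2]
grip_width: 31.2
grip_force: 35.0
```

Emit:
jog_arm([
  [[0,0,0,0,0,0,0.6],[0,0,0,0,0,0,0.4],[0,0,0,0,0,0,0],[0,0,0,0,0,0,0],[0,0,0,0,0,0,0],[0,0,0,0,0,0,0],[0,0,-20,0,0,0,0],[0,0,-60,0,0,0,0],[0,0,-100,0,0,0,0],[0,0,-130,0,0,0,0],[0,0,-130,0,0,0,0],[0,0,-130,0,0,0,0]],
])

```text
time_s: 14.9
ee_pos: [478.2, -40.7, 145.8]
orientation: [[0.026, 1.0, 0.004], [1.0, -0.026, -0.002], [-0.002, 0.004, -1.0]]
ft_force: [-0.3, -0.5, -1.0]
grip_width: 85.4
grip_force: 0.0
```

```bash
cat >> h.py <<'E'
def look(xc,yc,z0,w=40):
    W=world(snap('wrist')); x,y,z=[W[...,i] for i in range(3)]
    G=(abs(x-xc)<w)&(abs(y-yc)<45)
    for a,t in((84,'shoulder'),(108,'cap')):
        m=G&(abs(z-z0-a+1.3)<6)
        if m.sum()<20: print(t,'-'); continue
        r=cv2.minAreaRect(np.stack([x[m],y[m]],1).astype(np.float32)); print(t,m.sum(),np.round(r[0],1),np.round(r[1],1),round(r[2],1),'z',np.median(z[m]).round(1))
E
python3 - <<'E'
from h import *
look(478.6,-41,6)
look(648.5,-50,12)
plan([648.4,-50,147],-7.4)
E
```

```text
shoulder 1290 [478.8 -29.9] [68.5 31.8] 87.9 z 88.0
cap 1279 [478.5 -40.2] [26.8 27.2] 87.8 z 112.9
shoulder 2032 [650.4 -37.9] [74.7 34.4] 77.0 z 94.2
cap 1389 [648.1 -49.8] [27.  27.7] 17.5 z 118.7
plan [-5.0, 172.4, -4.2] [-0.0018, 0.0011, 0.1031] rows 4.1 0.8 t 15.0 ee [476.1 -40.6 143.2]
```

Red is seated. Next is yellow.

Emit:
jog_arm([
  [[0,25,-4,0,0,0.03,0],[-1,55,-4,0,0,0.06,0],[-2,85,-4,0,0,0.103,0],[-3,115,-4,0,0,0.103,0],[-4,145,-4,0,0,0.103,0],[-5,165,-4,0,0,0.103,0],[-5,172,-4,0,0,0.103,0],[-5,172,-4,0,0,0.103,0],[-5,172,-4,0,0,0.103,0],[-5,172,-4,0,0,0.103,0],[-5,172,-4,0,0,0.103,0]],
])

```text
time_s: 15.92
ee_pos: [647.5, -50.0, 148.1]
orientation: [[0.129, 0.992, -0.001], [0.992, -0.129, -0.001], [-0.001, -0.001, -1.0]]
ft_force: [-0.3, 0.4, 1.3]
grip_width: 85.5
grip_force: 0.0
```

Run:
```python
from h import *
plan([648.4,-50,21],-7.4)
```

```text
plan [0.3, 1.0, 127.1] [-0.001, 0.0013, 0.0002] rows 3.0 0.0 t 15.9167 ee [647.5 -50.  148.1]
```

Emit:
jog_arm([
  [[0,1,20,0,0,0,0],[0,1,55,0,0,0,0],[0,1,90,0,0,0,0],[0,1,113,0,0,0,0],[0,1,125,0,0,0,0],[0,1,127,0,0,0,0],[0,1,127,0,0,0,0],[0,1,127,0,0,0,0],[0,1,127,0,0,0,0],[0,1,127,0,0,0,0]],
])

```text
time_s: 16.75
ee_pos: [651.0, -50.5, 23.0]
orientation: [[0.129, 0.992, 0.003], [0.992, -0.129, -0.002], [-0.001, 0.004, -1.0]]
ft_force: [-0.3, -0.2, -0.4]
grip_width: 85.5
grip_force: 0.0
```

Run:
```python
from h import *
plan([648.4,-50,21],-7.4)
```

```text
plan [0.2, -2.7, 1.9] [0.0035, 0.0011, 0.0001] rows 0.1 0.0 t 16.75 ee [651.  -50.5  23. ]
```

Emit:
jog_arm([
  [[0,-2,1.5,0.003,0,0,0],[0,-2,1.5,0.003,0,0,0.3],[0,-2,1.5,0.003,0,0,0.5],[0,-2,1.5,0.003,0,0,0.7],[0,-2,1.5,0.003,0,0,1],[0,-2,1.5,0.003,0,0,1],[0,-2,1.5,0.003,0,0,1],[0,-2,1.5,0.003,0,0,1],[0,-2,1.5,0.003,0,0,1],[0,-2,1.5,0.003,0,0,1],[0,-2,1.5,0.003,0,0,1]],
])

```text
time_s: 17.67
ee_pos: [648.0, -50.2, 19.6]
orientation: [[0.129, 0.992, -0.003], [0.992, -0.129, -0.001], [-0.001, -0.003, -1.0]]
ft_force: [1.0, 0.8, 1.0]
grip_width: 31.3
grip_force: 35.7
```

Emit:
jog_arm([
  [[0,0,-10,0,0,0,1],[0,0,-30,0,0,0,1],[0,0,-60,0,0,0,1],[0,0,-90,0,0,0,1],[0,0,-115,0,0,0,1],[0,0,-132,0,0,0,1],[0,0,-135,0,0,0,1],[0,0,-135,0,0,0,1],[0,0,-135,0,0,0,1],[0,0,-135,0,0,0,1]],
])

```text
time_s: 18.5
ee_pos: [647.0, -49.9, 152.6]
orientation: [[0.129, 0.992, -0.007], [0.992, -0.129, -0.0], [-0.001, -0.007, -1.0]]
ft_force: [-0.2, 0.9, -1.6]
grip_width: 31.7
grip_force: 35.6
```

Run:
```python
from h import *
plan([476.8,-108.8,157],-1.5)
```

```text
plan [-80.3, -161.3, -3.2] [-0.0067, 0.001, -0.1028] rows 4.3 0.8 t 18.5 ee [647.  -49.9 152.6]
```

Emit:
jog_arm([
  [[-5,-10,-3,-0.004,0,-0.01,1],[-14,-29,-3,-0.004,0,-0.03,1],[-27,-55,-3,-0.004,0,-0.05,1],[-41,-83,-3,-0.004,0,-0.07,1],[-55,-111,-3,-0.004,0,-0.09,1],[-67,-135,-3,-0.004,0,-0.103,1],[-76,-153,-3,-0.004,0,-0.103,1],[-80,-161,-3,-0.004,0,-0.103,1],[-80,-161,-3,-0.004,0,-0.103,1],[-80,-161,-3,-0.004,0,-0.103,1],[-80,-161,-3,-0.004,0,-0.103,1],[-80,-161,-3,-0.004,0,-0.103,1]],
])

```text
time_s: 19.5
ee_pos: [479.5, -108.4, 157.9]
orientation: [[0.025, 1.0, 0.001], [1.0, -0.025, -0.001], [-0.001, 0.001, -1.0]]
ft_force: [-0.2, 0.6, -0.9]
grip_width: 31.6
grip_force: 35.6
```

Run:
```python
from h import *
held(0)
plan([476.3,-109,14.6],-1.5)
```

```text
held 6047 [ 480.2 -100.7] [35.9 58.2] 87.7 ymax -82.782074 z 232.6957076989698
plan [-0.6, -3.2, 143.3] [0.0011, 0.0009, 0.0009] rows 3.4 0.0 t 19.55 ee [ 479.4 -108.3  157.9]
```

Emit:
jog_arm([
  [[-1,-3,15,0,0,0,1],[-1,-3,45,0,0,0,1],[-1,-3,75,0,0,0,1],[-1,-3,100,0,0,0,1],[-1,-3,118,0,0,0,1],[-1,-3,130,0,0,0,1],[-1,-3,137,0,0,0,1],[-1,-3,141,0,0,0,1],[-1,-3,142.5,0,0,0,1],[-1,-3,143,0,0,0,1],[-1,-3,143,0,0,0,1],[-1,-3,143,0,0,0,1]],
])

```text
time_s: 20.55
ee_pos: [476.1, -109.9, 15.9]
orientation: [[0.026, 1.0, 0.003], [1.0, -0.026, -0.002], [-0.001, 0.003, -1.0]]
ft_force: [0.9, -0.1, -0.8]
grip_width: 31.8
grip_force: 35.5
```

Emit:
jog_arm([
  [[0,0,1,0,0,0,1],[0,0,2,0,0,0,1],[0,0,2,0,0,0,1]],
])

```text
time_s: 20.8
ee_pos: [475.9, -109.8, 13.7]
orientation: [[0.026, 1.0, 0.002], [1.0, -0.026, -0.001], [-0.001, 0.002, -1.0]]
ft_force: [-0.8, -0.1, 2.5]
grip_width: 31.1
grip_force: 35.9
```

Contact with the floor is felt (+2.5 N), so I release.

Emit:
jog_arm([
  [[0,0,0,0,0,0,0.6],[0,0,0,0,0,0,0.4],[0,0,0,0,0,0,0],[0,0,0,0,0,0,0],[0,0,0,0,0,0,0],[0,0,0,0,0,0,0],[0,0,-20,0,0,0,0],[0,0,-60,0,0,0,0],[0,0,-100,0,0,0,0],[0,0,-130,0,0,0,0],[0,0,-130,0,0,0,0],[0,0,-130,0,0,0,0]],
])

```text
time_s: 21.8
ee_pos: [476.5, -109.9, 144.9]
orientation: [[0.026, 1.0, 0.005], [1.0, -0.026, -0.002], [-0.002, 0.005, -1.0]]
ft_force: [0.4, 0.8, 1.0]
grip_width: 85.1
grip_force: 0.0
```

Run:
```python
from h import *
look(476.8,-109,6)
look(664.8,15.5,12)
plan([664.8,15.5,147],-11)
```

```text
shoulder 1304 [477.3 -98.9] [69.9 31.6] 87.5 z 88.1
cap 1299 [ 476.6 -109.6] [27.4 27. ] 32.6 z 112.8
shoulder 1691 [661.5   3.4] [25.7 32.3] 78.2 z 94.2
cap 510 [658.9   7.4] [10.3 17.1] 84.5 z 118.0
plan [129.7, 187.0, -5.0] [-0.0007, 0.0007, 0.166] rows 5.5 1.3 t 21.9 ee [ 474.4 -109.3  142.2]
```

Emit:
jog_arm([
  [[16,23,-5,0,0,0.03,0],[37,53,-5,0,0,0.06,0],[58,83,-5,0,0,0.1,0],[79,113,-5,0,0,0.14,0],[100,143,-5,0,0,0.166,0],[118,170,-5,0,0,0.166,0],[130,187,-5,0,0,0.166,0],[130,187,-5,0,0,0.166,0],[130,187,-5,0,0,0.166,0],[130,187,-5,0,0,0.166,0],[130,187,-5,0,0,0.166,0]],
])

```text
time_s: 22.82
ee_pos: [664.3, 14.8, 147.3]
orientation: [[0.192, 0.981, -0.001], [0.981, -0.192, -0.001], [-0.002, -0.001, -1.0]]
ft_force: [-0.3, -0.0, -0.2]
grip_width: 85.2
grip_force: 0.0
```

Run:
```python
from h import *
look(664.8,15.5,12,28)
plan([664.8,15.5,21],-11)
```

```text
shoulder 1266 [665.2  16. ] [49.3 32. ] 79.2 z 94.2
cap 1329 [665.1  16. ] [27.3 26.7] 79.2 z 118.8
plan [0.9, 0.2, 126.8] [-0.0003, 0.0013, -0.0009] rows 3.0 0.0 t 22.8667 ee [664.5  14.8 147.8]
```

Emit:
jog_arm([
  [[1,0,20,0,0,0,0],[1,0,55,0,0,0,0],[1,0,90,0,0,0,0],[1,0,113,0,0,0,0],[1,0,125,0,0,0,0],[1,0,127,0,0,0,0],[1,0,127,0,0,0,0],[1,0,127,0,0,0,0],[1,0,127,0,0,0,0],[1,0,127,0,0,0,0]],
])

```text
time_s: 23.7
ee_pos: [667.2, 16.3, 23.1]
orientation: [[0.191, 0.982, 0.004], [0.982, -0.191, -0.001], [-0.0, 0.005, -1.0]]
ft_force: [-0.1, 0.8, 0.7]
grip_width: 85.4
grip_force: 0.0
```

Run:
```python
from h import *
plan([665,15.9,21],-11)
```

```text
plan [-0.8, -2.1, 2.1] [0.0046, 0.0002, -0.0001] rows 0.1 0.0 t 23.7 ee [667.2  16.3  23.1]
```

Emit:
jog_arm([
  [[0,-1.5,1.5,0.003,0,0,0],[0,-1.5,1.5,0.003,0,0,0.3],[0,-1.5,1.5,0.003,0,0,0.5],[0,-1.5,1.5,0.003,0,0,0.7],[0,-1.5,1.5,0.003,0,0,1],[0,-1.5,1.5,0.003,0,0,1],[0,-1.5,1.5,0.003,0,0,1],[0,-1.5,1.5,0.003,0,0,1],[0,-1.5,1.5,0.003,0,0,1],[0,-1.5,1.5,0.003,0,0,1],[0,-1.5,1.5,0.003,0,0,1]],
])

```text
time_s: 24.62
ee_pos: [664.7, 16.7, 19.8]
orientation: [[0.191, 0.982, -0.001], [0.982, -0.191, -0.001], [-0.001, -0.001, -1.0]]
ft_force: [1.3, 0.2, 0.2]
grip_width: 31.8
grip_force: 32.8
```

Emit:
jog_arm([
  [[0,0,-10,0,0,0,1],[0,0,-30,0,0,0,1],[0,0,-60,0,0,0,1],[0,0,-90,0,0,0,1],[0,0,-115,0,0,0,1],[0,0,-132,0,0,0,1],[0,0,-135,0,0,0,1],[0,0,-135,0,0,0,1],[0,0,-135,0,0,0,1],[0,0,-135,0,0,0,1]],
])

```text
time_s: 25.45
ee_pos: [663.5, 16.7, 152.7]
orientation: [[0.191, 0.982, -0.006], [0.982, -0.191, -0.001], [-0.002, -0.006, -1.0]]
ft_force: [1.3, -0.0, -1.7]
grip_width: 31.6
grip_force: 32.7
```

Run:
```python
from h import *
plan([475,-176.8,157],-1.5)
```

```text
plan [-225.9, -148.1, -3.1] [-0.0058, 0.0012, -0.1658] rows 6.5 1.3 t 25.45 ee [663.5  16.7 152.7]
```

Emit:
jog_arm([
  [[-11,-7,-3,-0.003,0,-0.01,1],[-34,-22,-3,-0.003,0,-0.04,1],[-65,-42,-3,-0.003,0,-0.07,1],[-98,-64,-3,-0.003,0,-0.1,1],[-131,-86,-3,-0.003,0,-0.13,1],[-164,-107,-3,-0.003,0,-0.15,1],[-194,-127,-3,-0.003,0,-0.166,1],[-215,-141,-3,-0.003,0,-0.166,1],[-226,-148,-3,-0.003,0,-0.166,1],[-226,-148,-3,-0.003,0,-0.166,1],[-226,-148,-3,-0.003,0,-0.166,1],[-226,-148,-3,-0.003,0,-0.166,1]],
])

```text
time_s: 26.45
ee_pos: [477.0, -176.4, 158.0]
orientation: [[0.026, 1.0, 0.001], [1.0, -0.026, -0.0], [-0.0, 0.001, -1.0]]
ft_force: [0.6, 0.3, -1.1]
grip_width: 31.9
grip_force: 32.7
```

Run:
```python
from h import *
held(0)
plan([474.6,-177,14.6],-1.5)
```

```text
held 5999 [ 477.9 -169.3] [35.3 58. ] 88.7 ymax -151.5495 z 232.75294355428963
plan [-0.8, -2.7, 143.4] [0.0013, 0.0004, 0.0013] rows 3.4 0.0 t 26.5 ee [ 477.1 -176.2  158. ]
```

Emit:
jog_arm([
  [[-0.5,-2.5,15,0,0,0,1],[-0.5,-2.5,45,0,0,0,1],[-0.5,-2.5,75,0,0,0,1],[-0.5,-2.5,100,0,0,0,1],[-0.5,-2.5,118,0,0,0,1],[-0.5,-2.5,130,0,0,0,1],[-0.5,-2.5,137,0,0,0,1],[-0.5,-2.5,141,0,0,0,1],[-0.5,-2.5,142.5,0,0,0,1],[-0.5,-2.5,143,0,0,0,1],[-0.5,-2.5,143,0,0,0,1],[-0.5,-2.5,143,0,0,0,1]],
])

```text
time_s: 27.5
ee_pos: [474.6, -177.6, 15.9]
orientation: [[0.026, 1.0, 0.003], [1.0, -0.026, -0.001], [-0.001, 0.003, -1.0]]
ft_force: [-0.5, -0.1, -1.6]
grip_width: 31.5
grip_force: 32.6
```

Emit:
jog_arm([
  [[0,0,1,0,0,0,1],[0,0,2,0,0,0,1],[0,0,2,0,0,0,1]],
])

```text
time_s: 27.75
ee_pos: [474.4, -177.6, 13.7]
orientation: [[0.026, 1.0, 0.002], [1.0, -0.026, -0.001], [-0.001, 0.002, -1.0]]
ft_force: [-0.5, -0.3, 2.8]
grip_width: 31.9
grip_force: 33.1
```

Emit:
jog_arm([
  [[0,0,0,0,0,0,0.6],[0,0,0,0,0,0,0.4],[0,0,0,0,0,0,0],[0,0,0,0,0,0,0],[0,0,0,0,0,0,0],[0,0,0,0,0,0,0],[0,0,-20,0,0,0,0],[0,0,-60,0,0,0,0],[0,0,-100,0,0,0,0],[0,0,-130,0,0,0,0],[0,0,-160,0,0,0,0],[0,0,-160,0,0,0,0]],
])

```text
time_s: 28.75
ee_pos: [477.4, -178.7, 179.4]
orientation: [[0.026, 1.0, 0.013], [1.0, -0.026, -0.006], [-0.005, 0.013, -1.0]]
ft_force: [0.9, 0.4, 0.6]
grip_width: 85.5
grip_force: 0.0
```

Emit:
jog_arm([
  [[0,0,0,0,0,0,0],[0,0,0,0,0,0,0],[0,0,0,0,0,0,0],[0,0,0,0,0,0,0]],
])

```text
time_s: 29.08
ee_pos: [472.9, -176.9, 171.6]
orientation: [[0.026, 1.0, -0.002], [1.0, -0.026, 0.0], [0.0, -0.002, -1.0]]
ft_force: [-0.1, 0.2, 0.8]
grip_width: 85.6
grip_force: 0.0
```

Run:
```python
from h import *
for p in((475,-176.8),(476.8,-108.8),(478.6,-40.8),(480.4,27.2)): print(p); look(*p,6)
c=snap('side'); cv2.imwrite('pics/s9.png',c['img'][...,::-1])
```

```text
(475, -176.8)
shoulder 1175 [ 475.7 -166.9] [71.  31.7] 87.7 z 88.0
cap 1046 [ 475.  -178.3] [26.9 27.3] 75.8 z 112.9
(476.8, -108.8)
shoulder 1601 [ 476.6 -108.8] [90.1 32.2] 89.7 z 88.0
cap 1257 [ 477.  -109.7] [27.1 26.5] 87.9 z 112.8
(478.6, -40.8)
shoulder 1197 [478.  -62.1] [47.5 32.1] 89.7 z 88.1
cap 540 [477.9 -49.7] [ 9.5 26. ] 88.4 z 112.7
(480.4, 27.2)
shoulder -
cap -
```

View pics/s9.png

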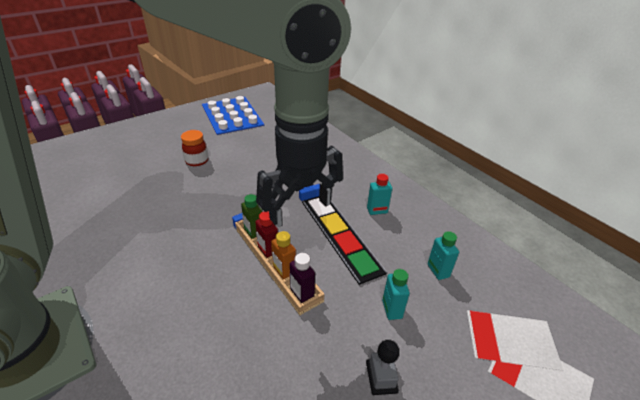

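The side view shows all four flasks standing in the crate: green (250,215) by the blue end, then red (266,232), yellow (283,254) and white (302,275). The board is empty, and the jar (194,148) and stamp (384,368) are where they were.

```bash
python3 -c "
from station import ctrl
print(ctrl.close_job())"
```

```text
the job is handed in; nothing more can be done
None
```

All four flasks stand upright on their pocket floors in reverse order, measured within about 2 mm of the pocket centres; the jar and stamp were not moved, and the job was handed in at about 29 s (no verdict was returned).

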